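# Hang the cutlery caddy on the draining rack

### The arm

A 6-joint arm with a two-finger parallel gripper is mounted at the origin on the work surface. World frame = base frame: x ahead of the robot, y to its left, z up, the work surface at z = 0. Lengths are in m, angles in rad, forces in N, time in s.
With the tool pointing down it reaches from about 0.275 to 0.725 m from the base axis. Payload 5.6 kg.
Tool frame: the origin (TCP) lies where the fingers leave the gripper's body, on its centre line; the fingertips stand bot.nose_length ahead of it and the grasp point (between the pads) lies 54 mm ahead of it (bot.nose_length is the distance from the TCP to the fingertips, in m); z points along the fingers, y is the direction in which the jaws open and shut (so a half turn about z gives the same grasp; the last joint's range is limited). The gripper opens to 85 mm and grips with 20 to 120 N. Pads are 22 mm wide; open, the fingers measure 114 mm over their backs; the gripper's body (76 mm by 85 mm) begins 54 mm behind the grasp point. The pads swing forward as they close: fully open they stand 13 mm farther back than shut.
Start: joints at [-0.877, 0.255, 0.108, 0, -1.424, -0.285], TCP at [0.219, -0.505, 0.304] pointing down, gripper open.
Joint ranges: [-2.95, 2.95], [-1.21, 1.97], [-1.09, 1.5], [-2.87, 1.71], [-2.94, -0.07], [-3.05, 3.05]. Speed limits (rad/s): [2.57, 2.57, 3.14, 3.14, 3.14, 3.14].

### API

Orientations are given as a rotation vector (axis times angle).
In Python, from workcell import bot gives the robot as it stands.
- The arm moves only by the tool carry_out, never from a script. Its argument "steps" is a list of rows, each an object of numbers: "x", "y", "z": the shift along the tool's x, y, z in m; "turn": the turn about the tool's z in degrees; "jaw": the closure in counts, from 0 (fully open) to 255 (shut). In form: [{"x": .., "y": .., "z": .., "turn": .., "jaw": ..}, ...]. A call has 1 to 12 rows; each row is the pose to reach, as a shift and turn from the pose measured when the call began, along the tool's axes at that moment; what a row does not reach only later rows make up. A row lasts 1/10 s, in which the tool goes at most 50 mm and 8.59 degrees, less where a joint would pass 70% of its speed; a pose out of reach is approached as far as the arm can. A call with a gripper value outside its range is refused whole. The fingers move at their own pace and stop on an object; "force" is the grip in N (left out, the last holds). Time passes only in rows, so rows that repeat a pose let the fingers close. It gives the time, the measured TCP pose, the force and the opening at its end, in the units of the state.
- bot.get_state(): the state, without advancing time (a new reading comes with each control period).
- bot.capture(name): name is "scene" or "top" or "wrist"; returns a dict with "image" (480x640x3 uint8, blue, green, red), "z_map" (480x640 float32, m along the optical axis (not along the pixel's ray), 0 where there is no reading), "vfov" (degrees; the focal length in pixels is half the picture's height over the tangent of half this angle, whatever the lens; pixels are square), "cx", "cy" (the principal point, pixels), "D" ([k1, k2, p1, p2, k3] as OpenCV has them; the pictures are not rectified), "position" and "rotation" of the camera in the world. Camera axes: x right, y down, z forward; pixel columns grow to the right and rows downward; lengths in m; the calibration is good to about 2 mm. A picture is of the moment at which its call begins.
- bot.job_done(): hands the job in, once; it reports no verdict.
Trained networks look in the newest picture that a camera, given by its name, has taken for a name from the list of things; names that differ only in an ending like _2 or _b are one class to them, and where a whole thing is asked for, a point or a joint stands for the part that bears it (a point fixed in the world has none). Each returns a list of dicts, best first, with "score" (0 to 1); they miss things now and then, are a little off and sometimes report something else, mostly with a low value. They report only what shows in the picture. A call takes as long as a camera call. They do not tell look-alikes from the thing itself.
- bot.look_for(query, camera): "extent" ([centre column, centre row, width, height] in pixels, round what is visible of it).
- bot.cut_out(query, camera): "region" (480x640 bool, what is visible of it) and "extent" ([centre column, centre row, width, height] in pixels, round what is visible of it).
The state is a dict: "time_s": time; "joints": joint angles; "qd": joint speeds; "joint_torque": joint torques, N m; "ee_pos": TCP position; "ee_rot": TCP orientation; "ft_force": force on the tool from outside, world axes, zero at the start; "torque": the same for the moment, N m; "grip_width": finger opening in m.
Only numpy, scipy, OpenCV 4.12 (cv2) and the standard library are available. Lean on these libraries where they do the work, as an engineer would, in place of code of your own. Each camera call takes 0.05 s, during which the arm holds its last target. There are 200 camera calls.

### The job

Hang the steel cutlery caddy on the front of the draining rack: hook its two tabs into the top pair of slots in the rack's uprights, then press it straight down until both hooks have snapped fully home, and let go of it. Feel your way in and don't ram or force it, the thin sheet bends; and leave the other things on the worktop standing where they are.

Things in the scene. Friction and masses are not known exactly. Their poses are not given: they have to be found in the camera images.
- caddy: Cutlery caddy of sheet steel, empty, loose, 0.36 to 0.56 kg: an open box 75 mm deep (x), 140 mm wide (y), rim at 95 mm, a 3 mm partition along x in the middle carrying the handle (top at 156 mm). Stands on the worktop. Origin: centre of its underside. Its +x side is the back: a hanger plate and, low down, a foot strip end in one plane at x = 40.5 mm; two hooks sit on the plate at y = +55 and -55 mm.
- caddy_handle (a point): Centre of the caddy's black handle bar: 50 mm long along the caddy's x, 14 mm thick in y, 22 mm high; at caddy (12, 0, 145) mm. Free all round and above, to be pinched from above across y; the rim is 39 mm below the bar's underside.
- caddy_hook (a point): Midway between the two hooks, on the hanger plate's back plane, at the height of the necks' undersides: caddy (40.5, 0, 80) mm. Each hook is 6 mm thick (y): a neck 8 mm high (z 80 to 88 mm) out of the plate, then a lip hanging down to z = 69 mm with a round toe at its tip; 5 mm gap between plate and lip. A hook is 19 mm high in all and reaches 10 mm out.
- rack: Wire draining rack on a white drip tray 290 x 300 mm, fixed; wire basket at the back with a pan and a cup, up to 113 mm high. At its robot side (-x), inside the tray, stand two slotted steel uprights 110 mm apart (y), 36 mm wide, 210 mm high. Origin: on the worktop, in the plane of the uprights' front faces, at the tray's middle in y; +x points from the faces back into the rack.
- rack_seat (a point): On the plane of the uprights' front faces, level with the top slots' lower edges, at the tray's middle: rack (0, 0, 150) mm. The uprights are one frame clipped tight on a rail along y, and the middle between the slots lies 3 to 20 mm to the +y side of this point (exact in x and z): set differently each time, it does not move in use, is not measured and has to be seen or felt.
- rack_slot (a point): As rack_seat, level with the top slots' upper edges: rack (0, 0, 176) mm. Front sheet 4 mm thick; slots 8 mm wide, 26 mm high, in each upright's middle; two lower pairs start at z = 66 and 108 mm, not to be used. The lips go in through the top pair, then the caddy goes down until the necks sit on the slots' lower edges, back plate at the faces or 1 mm in front, caddy parallel to the rack.
- rack_tongue (a point): Depth and height of the noses of two steel spring tongues on the frame, one behind each top slot: rack (7.2, 0, 146) mm. On the way down each hook's toe meets a ramp 7 to 10 mm above home and pressed past it, in all with about 5 to 20 N (caddy held upright) besides its weight, which alone leaves it sitting there; the nose (about 0.8 N/mm) snaps over the toe 4 mm above home, then comes a hard stop.
- pot: White ceramic utensil pot with a wooden spatula and spoon standing in it, 96 mm across, pot 125 mm high, about 260 mm with the utensils, loose; a bystander. Origin: centre of its underside.
- mug: Blue ceramic mug, 80 mm across, 90 mm high, loose; a bystander standing in front of the rack. Origin: centre of its underside.
- spice: Amber glass spice jar with black cap, 46 mm across, 85 mm high, loose; a bystander on the left. Origin: centre of its underside.
- spice2: A second such spice jar, in front of the rack; a bystander. Origin: centre of its underside.
- soap: Green washing-up bottle, 60 mm across, 190 mm high, loose; a bystander on the right. Origin: centre of its underside.
- bowl: Blue plastic bowl, 140 mm across, 50 mm high, loose; a bystander on the left. Origin: centre of its underside.
Things that resemble listed ones, but are neither listed nor needed, are in the scene too. Leave any red look-alike of the caddy alone.

How it is judged:
By the outcome, as a careful person would: the job done as asked, in the order asked, and still so for the second after the job is handed in, with the robot touching nothing.
It also fails if it takes over 48 s, if anything falls off the work surface, if the arm or the gripper's body presses on something with over 40 N, if the wrist force passes 120 N, or if a joint passes its speed limit or range.

## Working session

There is one attempt and no reset: what is moved stays moved. The work goes in short steps, Python scripts to look and compute and a tool call to move; the robot and the scene stay as the last step left them, time stands still between calls to the robot, and variables do not carry over. Pictures are saved under pics/ and viewed, about 8 in all and at most 12, crops included, and the job is handed in when it is done.

Besides the shell and the picture viewer there is one more tool, called after "Request:" as name(argument=value, ...), one argument or row to a line, values as JSON. carry_out: Moves the arm, as the interface text tells. Its arguments: {"type":"object","properties":{"steps":{"type":"array"},"force":{"type":"number"}},"required":["steps"]}

```bash
mkdir -p pics; cat > h.py <<'E'
import numpy as np, cv2
from workcell import bot
from scipy.spatial.transform import Rotation as R
def cap(n):
    c=bot.capture(n); f=240/np.tan(np.radians(c["vfov"])/2)
    c["K"]=np.array([[f,0,c["cx"]],[0,f,c["cy"]],[0,0,1.]]); c["D"]=np.array(c["D"],float)
    r=np.array(c["rotation"],float)
    c["R"]=r if r.shape==(3,3) else (R.from_rotvec(r).as_matrix() if r.size==3 else R.from_quat(r).as_matrix())
    c["t"]=np.array(c["position"]); return c
def cloud(c):
    v,u=np.mgrid[0:480,0:640]; p=np.stack([u,v],-1).reshape(-1,1,2).astype(np.float64)
    n=cv2.undistortPoints(p,c["K"],c["D"]).reshape(480,640,2); z=c["z_map"]
    P=np.dstack([n*z[...,None],z]); W=P@c["R"].T+c["t"]; W[z<=0]=np.nan; return W
def proj(c,P):
    P=np.atleast_2d(P).astype(float); q=(P-c["t"])@c["R"]
    return cv2.projectPoints(q,np.zeros(3),np.zeros(3),c["K"],c["D"])[0].reshape(-1,2)
E
python3 - <<'E'
from h import *
s=bot.get_state(); print({k:np.round(v,3) for k,v in s.items()}, bot.nose_length)
for n in ["scene","top"]:
    c=cap(n); cv2.imwrite(f"pics/{n}0.png",c["image"]); print(n,c["t"],c["rotation"],c["vfov"],c["D"])
    W=cloud(c)
    for q in ["caddy","caddy_handle","rack","pot","mug","spice","soap","bowl"]:
        for d in bot.cut_out(q,n)[:3]:
            P=W[d["region"]]; P=P[~np.isnan(P[:,0])]
            print(q,round(d["score"],2),np.round(d["extent"]),np.round(np.percentile(P,[2,50,98],axis=0),3).tolist() if len(P) else None)
E
```

```text
{'time_s': np.float64(0.0), 'joints': array([-8.770e-01,  2.560e-01,  1.070e-01, -1.000e-03, -1.424e+00,
       -2.850e-01]), 'qd': array([-0.001,  0.   ,  0.001,  0.001,  0.001,  0.001]), 'joint_torque': array([ 0.0000e+00, -3.8663e+01,  2.3795e+01,  5.3650e+00, -6.0000e-03,
       -0.0000e+00]), 'ee_pos': array([ 0.219, -0.504,  0.303]), 'ee_rot': array([ 6.380e-01, -3.076e+00, -3.000e-03]), 'ft_force': array([-0.383,  0.052,  0.382]), 'torque': array([ 0.059, -0.001, -0.007]), 'grip_width': np.float64(0.085)} 0.0726
scene [ 1.05731003 -0.51516732  0.84213554] [-2.1438196  -0.93832647  0.41975327] 49.74260370779444 [0.02078386 0.         0.         0.         0.        ]
caddy 0.87 [390. 202.  62.  78.] [[0.361, 0.196, 0.003], [0.422, 0.264, 0.068], [0.457, 0.343, 0.154]]
caddy 0.85 [364. 150.  55.  64.] [[0.155, 0.302, 0.003], [0.231, 0.359, 0.065], [0.293, 0.434, 0.153]]
caddy 0.32 [390. 359. 212. 219.] [[0.562, -0.19, 0.002], [0.734, -0.08, 0.032], [0.854, 0.116, 0.199]]
caddy_handle 0.74 [366. 154.  53.  60.] [[0.154, 0.301, 0.003], [0.23, 0.358, 0.065], [0.295, 0.434, 0.148]]

[... 2142 characters left out ...]
.  68.  46.] [[0.376, -0.307, 0.001], [0.412, -0.28, 0.078], [0.459, -0.216, 0.257]]
mug 0.92 [313. 278.  33.  52.] [[0.332, 0.012, -0.001], [0.369, 0.046, 0.008], [0.427, 0.084, 0.093]]
spice 0.91 [132. 245.  33.  21.] [[0.456, 0.438, 0.001], [0.476, 0.452, 0.082], [0.498, 0.479, 0.091]]
spice 0.34 [312. 278.  37.  50.] [[0.333, 0.013, -0.0], [0.369, 0.047, 0.008], [0.426, 0.084, 0.093]]
soap 0.88 [512. 188.  46.  34.] [[0.548, -0.424, 0.012], [0.571, -0.392, 0.123], [0.602, -0.376, 0.192]]
soap 0.51 [390. 251.  18.  20.] [[0.421, -0.154, 0.0], [0.441, -0.13, 0.083], [0.466, -0.112, 0.091]]
bowl 0.78 [160. 190.  64.  64.] [[0.538, 0.334, 0.001], [0.605, 0.403, 0.021], [0.664, 0.457, 0.053]]
```

```bash
python3 - <<'E'
import cv2,numpy as np
a=cv2.imread("pics/scene0.png");b=cv2.imread("pics/top0.png")
cv2.imwrite("pics/v1.png",np.vstack([cv2.resize(a[80:480,140:560],(630,600))[:300*2], ])[:600])
cv2.imwrite("pics/v2.png",cv2.resize(b[40:420,90:570],(758,600)))
E
```

```text
(no output)
```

View pics/v1.png

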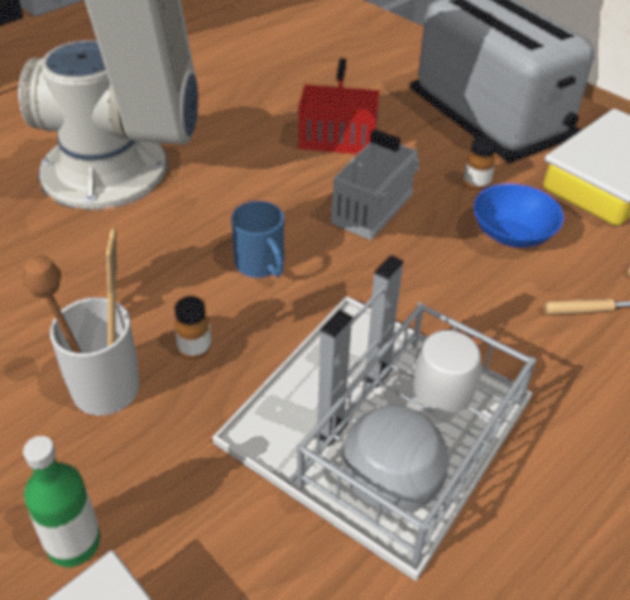

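View pics/v2.png

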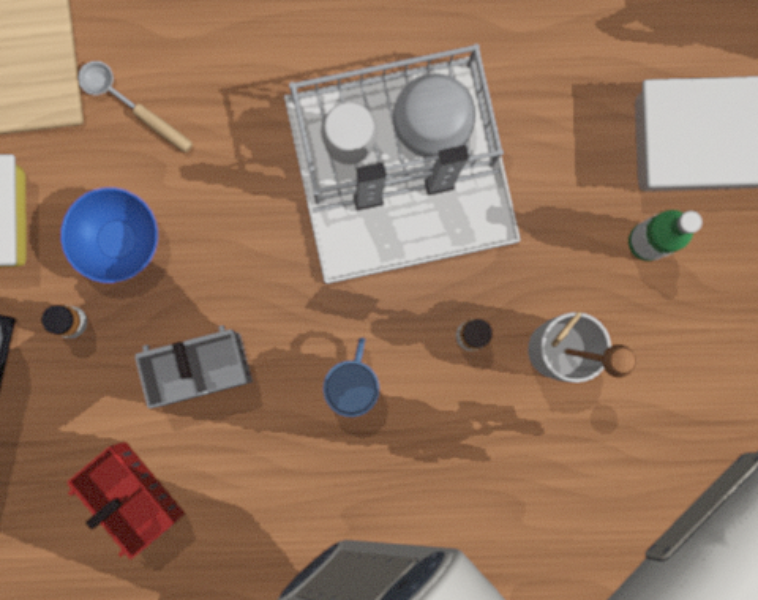

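Picture 1 (scene) shows the grey caddy at crop (375,185), the red look-alike at (340,115), the rack in front with its two uprights at (335,370) and (385,310), and the mug at (258,240). Picture 2 (top) shows the caddy at (192,368) with hooks on its upper side at (145,348) and (222,330), so its back already faces +x. The uprights are at (370,185) and (447,170). The mug, the jar and the pot stand in front of the rack.

```bash
python3 - <<'E'
from h import *
c=cap("top"); W=cloud(c); im=c["image"].astype(int)
def rect(m,name):
    P=W[m]; r=cv2.minAreaRect((P[:,:2]*1000).astype(np.float32)); print(name,m.sum(),np.round(r[0],1),np.round(r[1],1),round(r[2],1),"zmed",np.round(np.median(P[:,2]),4)); 
x,y,z=W[...,0],W[...,1],W[...,2]
near=(abs(x-.405)<.08)&(abs(y-.272)<.1)
rect(near&(z>.140)&(z<.17),"handle")
rect(near&(z>.085)&(z<.105),"rim")
rect(near&(z>.03)&(z<.16),"all caddy")
rk=(x>.5)&(x<.9)&(y>-.25)&(y<.2)
u=rk&(z>.198)&(z<.22)
n,l=cv2.connectedComponents(u.astype(np.uint8))
for i in range(1,n):
    if (l==i).sum()>10: rect(l==i,"upright top")
up=rk&(z>.12)&(z<.215)&(im.max(-1)<130)
# tray
t=rk&(z<.03)&(im.min(-1)>120); n,l,st,_=cv2.connectedComponentsWithStats(t.astype(np.uint8)); 
t=cv2.morphologyEx(t.astype(np.uint8),cv2.MORPH_OPEN,np.ones((3,3)))>0
rect(t,"tray")
s=cap("scene");Ws=cloud(s);W=Ws;x,y,z=W[...,0],W[...,1],W[...,2]
near=(abs(x-.405)<.08)&(abs(y-.272)<.1)
rect(near&(z>.137)&(z<.17),"handle")
rect(near&(z>.03)&(z<.16),"all caddy")
u=(x>.5)&(x<.75)&(y>-.25)&(y<.2)&(z>.195)&(z<.22)
n,l=cv2.connectedComponents(u.astype(np.uint8))
for i in range(1,n):
    if (l==i).sum()>10: rect(l==i,"upright top")
E
```

```text
handle 176 [413.1 276.1] [50.8 14.4] 12.2 zmed 0.1561
rim 474 [407.4 274.1] [ 86.4 142.8] 13.0 zmed 0.0945
all caddy 1123 [407.7 273.6] [ 87.7 143.4] 12.6 zmed 0.0904
upright top 185 [669.8 -93.2] [20.1 37.8] 9.2 zmed 0.2101
upright top 189 [649.9  14.6] [21.  37.9] 8.5 zmed 0.2096
tray 8955 [693.8 -39.4] [286.6 307.7] 11.0 zmed 0.0065
handle 198 [415.8 274.3] [51.7 19.1] 12.0 zmed 0.1506
all caddy 2284 [409.9 271.6] [ 90.9 149.7] 12.5 zmed 0.076
upright top 229 [652.2  13. ] [20.4 39.7] 11.4 zmed 0.2091
upright top 281 [672.3 -94.4] [20.  39.7] 11.8 zmed 0.209
```

Request:
carry_out(
  steps=[
    {"z": -0.05},
    {"z": -0.09},
    {"x": -0.04, "y": 0.03, "z": -0.09, "turn": 4},
    {"x": -0.416, "y": 0.305, "z": -0.09, "turn": 11},
    {"x": -0.416, "y": 0.305, "z": -0.09, "turn": 11},
    {"x": -0.416, "y": 0.305, "z": -0.09, "turn": 11},
    {"x": -0.416, "y": 0.305, "z": -0.09, "turn": 11},
    {"x": -0.416, "y": 0.305, "z": -0.09, "turn": 11},
    {"x": -0.416, "y": 0.305, "z": -0.09, "turn": 11},
    {"x": -0.416, "y": 0.305, "z": -0.09, "turn": 11},
    {"x": -0.416, "y": 0.305, "z": -0.09, "turn": 11},
    {"x": -0.416, "y": 0.305, "z": -0.09, "turn": 11},
  ],
)

```text
invalid input at $.steps[0]: expected keys x, y, z, turn, jaw
```

```bash
cat >> h.py <<'E'
def shift(pos,yaw):
    "tool-axes shift to put TCP at pos, tool pointing down, with tool x at world angle yaw (deg)"
    s=bot.get_state(); M=R.from_rotvec(s["ee_rot"]).as_matrix(); d=M.T@(np.array(pos)-s["ee_pos"])
    a=np.degrees(np.arctan2(M[1,0],M[0,0])); t=-((yaw-a+180)%360-180)
    print("t",round(float(s["time_s"]),2),"pos",np.round(s["ee_pos"],4),"yaw",round(a,2),"tilt",np.round(M[:,2],4),"w",round(float(s["grip_width"]),4),"F",np.round(s["ft_force"],2),"T",np.round(s["torque"],2),"q",np.round(s["joints"],2))
    print("shift",np.round(d,4),"turn",round(t,2)); return d,t
E
python3 - <<'E'
from h import *
shift([.413,.275,.26],-167.6)
c=cap("wrist"); cv2.imwrite("pics/w1.png",c["image"]); print(c["t"],c["R"],c["vfov"],c["D"])
E
```

```text
t 1.0 pos [ 0.2187 -0.5047  0.3039] yaw -156.57 tilt [ 1.e-04 -0.e+00 -1.e+00] w 0.0855 F [-0.98  0.05  0.35] T [-0.01  0.02 -0.03] q [-0.88  0.26  0.11 -0.   -1.42 -0.28]
shift [-0.4883  0.6382  0.0439] turn 11.03
[ 0.15269526 -0.5331391   0.3740693 ] [[-3.99116640e-01  8.79579796e-01  2.58931052e-01]
 [ 9.16899841e-01  3.82634835e-01  1.13513285e-01]
 [ 7.67951744e-04  2.82718882e-01 -9.59202504e-01]] 62.826877703799596 [-0.08025587  0.          0.          0.          0.        ]
```

View pics/w1.png

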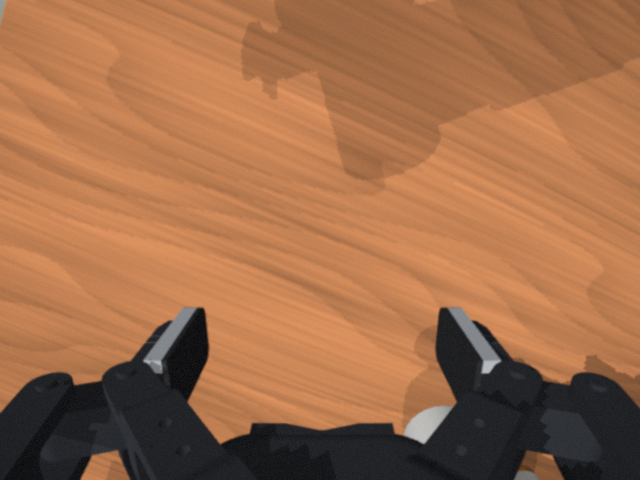

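Picture 3 (wrist) shows only worktop and the open fingers at (180,340) and (465,340). The camera sits on the tool's +x side and looks back at the fingers. So I will grasp with tool +x toward the rack, which lets the camera see the hooks and uprights together.

Request:
carry_out(
  steps=[
    {"x": 0, "y": 0, "z": -0.05, "turn": -8, "jaw": 0},
    {"x": 0, "y": 0, "z": -0.09, "turn": -16, "jaw": 0},
    {"x": -0.244, "y": 0.32, "z": -0.09, "turn": -103, "jaw": 0},
    {"x": -0.244, "y": 0.32, "z": -0.09, "turn": -103, "jaw": 0},
    {"x": -0.244, "y": 0.32, "z": -0.09, "turn": -103, "jaw": 0},
    {"x": -0.244, "y": 0.32, "z": -0.09, "turn": -103, "jaw": 0},
    {"x": -0.244, "y": 0.32, "z": -0.09, "turn": -103, "jaw": 0},
    {"x": -0.244, "y": 0.32, "z": -0.09, "turn": -103, "jaw": 0},
    {"x": -0.244, "y": 0.32, "z": -0.09, "turn": -103, "jaw": 0},
    {"x": -0.244, "y": 0.32, "z": -0.09, "turn": -103, "jaw": 0},
    {"x": -0.244, "y": 0.32, "z": -0.09, "turn": -103, "jaw": 0},
    {"x": -0.244, "y": 0.32, "z": -0.09, "turn": -103, "jaw": 0},
  ],
)

```text
time_s: 2.25
ee_pos: [0.3157, -0.112, 0.3941]
ee_rot: [-2.799, 1.424, -0.001]
ft_force: [-0.8, -0.5, 0.7]
grip_width: 0.085
```

```bash
python3 -c "
from h import *
shift([.414,.275,.29],12.4)"
```

```text
t 2.25 pos [ 0.3157 -0.112   0.3941] yaw -53.94 tilt [ 1.e-03  2.e-04 -1.e+00] w 0.085 F [-0.81 -0.46  0.69] T [-0.06  0.03 -0.02] q [ 0.14 -0.2  -0.14 -0.   -1.63  0.49]
shift [-0.255  -0.3072  0.1043] turn -66.34
```

Request:
carry_out(
  steps=[
    {"x": -0.255, "y": -0.307, "z": 0.0, "turn": -66.3, "jaw": 0},
    {"x": -0.255, "y": -0.307, "z": 0.0, "turn": -66.3, "jaw": 0},
    {"x": -0.255, "y": -0.307, "z": 0.0, "turn": -66.3, "jaw": 0},
    {"x": -0.255, "y": -0.307, "z": 0.05, "turn": -66.3, "jaw": 0},
    {"x": -0.255, "y": -0.307, "z": 0.104, "turn": -66.3, "jaw": 0},
    {"x": -0.255, "y": -0.307, "z": 0.104, "turn": -66.3, "jaw": 0},
    {"x": -0.255, "y": -0.307, "z": 0.104, "turn": -66.3, "jaw": 0},
    {"x": -0.255, "y": -0.307, "z": 0.104, "turn": -66.3, "jaw": 0},
    {"x": -0.255, "y": -0.307, "z": 0.104, "turn": -66.3, "jaw": 0},
    {"x": -0.255, "y": -0.307, "z": 0.104, "turn": -66.3, "jaw": 0},
    {"x": -0.255, "y": -0.307, "z": 0.104, "turn": -66.3, "jaw": 0},
  ],
)

```text
time_s: 3.35
ee_pos: [0.4138, 0.2749, 0.2901]
ee_rot: [3.122, 0.339, 0.001]
ft_force: [-0.1, 0.2, -0.1]
grip_width: 0.0852
```

```bash
python3 - <<'E'
from h import *
shift([.414,.275,.199],12.4)
c=cap("wrist"); cv2.imwrite("pics/w2.png",c["image"])
W=cloud(c); x,y,z=W[...,0],W[...,1],W[...,2]
near=(abs(x-.41)<.09)&(abs(y-.275)<.1)
for a,b,n in [(.150,.163,"handle"),(.085,.105,"rim"),(.06,.163,"all")]:
    P=W[near&(z>a)&(z<b)]
    if len(P)<20: print(n,len(P)); continue
    r=cv2.minAreaRect((P[:,:2]*1000).astype(np.float32)); print(n,len(P),np.round(r,1) if 0 else r,np.median(P[:,2]))
E
```

```text
t 3.35 pos [0.4138 0.2749 0.2901] yaw 12.39 tilt [ 6.e-04 -8.e-04 -1.e+00] w 0.0852 F [-0.07  0.19 -0.13] T [ 0.    0.06 -0.02] q [ 0.9   0.15 -0.05  0.   -1.36  0.88]
shift [ 0.0002 -0.0002  0.0911] turn -0.01
handle 2146 ((416.49212646484375, 275.06201171875), (49.830902099609375, 13.974959373474121), 13.007436752319336) 0.15593235741461778
rim 5295 ((409.5150146484375, 273.20623779296875), (86.79458618164062, 140.70156860351562), 13.31370735168457) 0.09357814922401247
all 11487 ((410.2220458984375, 273.37353515625), (88.2476577758789, 140.70156860351562), 13.31370735168457) 0.09198585119573466
```

View pics/w2.png

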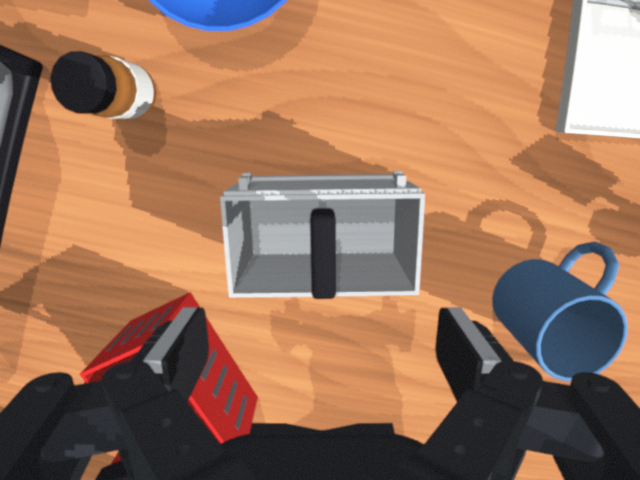

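Picture 4 (wrist) shows the caddy in the middle, its handle at (323,253), hooks at (245,180) and (400,180), the fingers clear on both sides, and the mug and red caddy well away. Positions agree with the top camera to about 2 mm, and the yaw is about 13.2°.

Request:
carry_out(
  steps=[
    {"x": 0.0015, "y": 0, "z": 0.045, "turn": -0.8, "jaw": 0},
    {"x": 0.0015, "y": 0, "z": 0.091, "turn": -0.8, "jaw": 0},
    {"x": 0.0015, "y": 0, "z": 0.091, "turn": -0.8, "jaw": 150},
    {"x": 0.0015, "y": 0, "z": 0.091, "turn": -0.8, "jaw": 255},
    {"x": 0.0015, "y": 0, "z": 0.091, "turn": -0.8, "jaw": 255},
    {"x": 0.0015, "y": 0, "z": 0.091, "turn": -0.8, "jaw": 255},
    {"x": 0.0015, "y": 0, "z": 0.091, "turn": -0.8, "jaw": 255},
    {"x": 0.0015, "y": 0, "z": 0.091, "turn": -0.8, "jaw": 255},
  ],
  force=90,
)

```text
time_s: 4.2
ee_pos: [0.4163, 0.2749, 0.2017]
ee_rot: [-3.12, -0.36, -0.007]
ft_force: [0.8, -2.7, 6.5]
grip_width: 0.0127
```

```bash
python3 -c "
from h import *
shift([.414,.275,.33],10.5)"
```

```text
t 4.2 pos [0.4163 0.2749 0.2017] yaw 13.18 tilt [ 0.0043  0.0012 -1.    ] w 0.0127 F [ 0.76 -2.68  6.52] T [-0.82  0.24  0.04] q [ 0.9   0.21 -0.22  0.   -1.14  0.9 ]
shift [-0.0017 -0.0007 -0.1283] turn 2.68
```

Request:
carry_out(
  steps=[
    {"x": 0, "y": 0, "z": -0.02, "turn": 0, "jaw": 255},
    {"x": 0, "y": 0, "z": -0.06, "turn": 0, "jaw": 255},
    {"x": 0, "y": 0, "z": -0.1, "turn": 0, "jaw": 255},
    {"x": 0.0, "y": 0.02, "z": -0.134, "turn": 1.5, "jaw": 255},
    {"x": 0.01, "y": 0.06, "z": -0.134, "turn": 2.7, "jaw": 255},
    {"x": 0.025, "y": 0.11, "z": -0.134, "turn": 2.7, "jaw": 255},
    {"x": 0.035, "y": 0.16, "z": -0.134, "turn": 2.7, "jaw": 255},
    {"x": 0.046, "y": 0.208, "z": -0.134, "turn": 2.7, "jaw": 255},
    {"x": 0.056, "y": 0.256, "z": -0.134, "turn": 2.7, "jaw": 255},
    {"x": 0.067, "y": 0.303, "z": -0.134, "turn": 2.7, "jaw": 255},
    {"x": 0.075, "y": 0.34, "z": -0.134, "turn": 2.7, "jaw": 255},
    {"x": 0.079, "y": 0.358, "z": -0.134, "turn": 2.7, "jaw": 255},
  ],
)

```text
time_s: 5.4
ee_pos: [0.5747, -0.0586, 0.3342]
ee_rot: [-3.128, -0.282, -0.002]
ft_force: [-0.0, -0.5, -5.8]
grip_width: 0.0123
```

Request:
carry_out(
  steps=[
    {"x": 0, "y": 0, "z": 0.02, "turn": 0, "jaw": 255},
    {"x": 0, "y": 0, "z": 0.035, "turn": 0, "jaw": 255},
    {"x": 0, "y": 0, "z": 0.035, "turn": 0, "jaw": 255},
    {"x": 0, "y": 0, "z": 0.035, "turn": 0, "jaw": 255},
  ],
)

```text
time_s: 5.8
ee_pos: [0.5745, -0.0585, 0.2989]
ee_rot: [-3.128, -0.282, 0.001]
ft_force: [0.3, 1.1, -5.1]
grip_width: 0.0128
```

```bash
python3 - <<'E'
from h import *
shift([.575,-.056,.286],10.5)
c=cap("wrist"); cv2.imwrite("pics/w3.png",c["image"]); np.savez("w3.npz",z=c["z_map"])
W=cloud(c); x,y,z=W[...,0],W[...,1],W[...,2]
a=np.radians(10.5); O=np.array([.6512,-.0418])
def rk(P): d=P[:,:2]-O; return np.c_[d@[np.cos(a),np.sin(a)],d@[-np.sin(a),np.cos(a)]]*1000
u=(z>.198)&(z<.222)&(x>.6)
n,l,st,_=cv2.connectedComponentsWithStats(u.astype(np.uint8))
for i in range(1,n):
    if st[i,4]>60: r=cv2.minAreaRect(rk(W[l==i]).astype(np.float32)); print("upr",st[i],r,np.median(z[l==i]))
c=cap("top"); W=cloud(c); cv2.imwrite("pics/t3.png",c["image"]); x,y,z=W[...,0],W[...,1],W[...,2]
u=(z>.198)&(z<.222)&(x>.62)&(x<.72)&(abs(y+.04)<.1)
n,l,st,_=cv2.connectedComponentsWithStats(u.astype(np.uint8))
for i in range(1,n):
    if st[i,4]>60: r=cv2.minAreaRect(rk(W[l==i]).astype(np.float32)); print("top upr",r)
m=(z>.17)&(z<.196)&(x>.5)&(x<.66)&(abs(y+.04)<.12); r=cv2.minAreaRect(rk(W[m]).astype(np.float32)); print("rim",m.sum(),r,np.median(z[m]))
E
```

```text
t 5.8 pos [ 0.5745 -0.0585  0.2989] yaw 10.32 tilt [-6.0e-04  1.1e-03 -1.0e+00] w 0.0128 F [ 0.25  1.08 -5.14] T [-0.02 -0.04 -0.04] q [ 0.17  0.31  0.17 -0.   -1.43  1.58]
shift [ 0.0009 -0.0023  0.0129] turn -0.18
upr [ 405   52  101   55 5242] ((12.039609909057617, -54.558746337890625), (20.324262619018555, 38.23442459106445), 1.2347642183303833) 0.21000230197468808
upr [ 125   54  104   56 5232] ((11.287331581115723, 54.902889251708984), (38.416099548339844, 20.28963279724121), 89.49872589111328) 0.21004812550008142
rim 285 ((-100.50508117675781, -1.529266357421875), (141.05078125, 61.357933044433594), 89.39778137207031) 0.19032918664608656
```

View pics/w3.png

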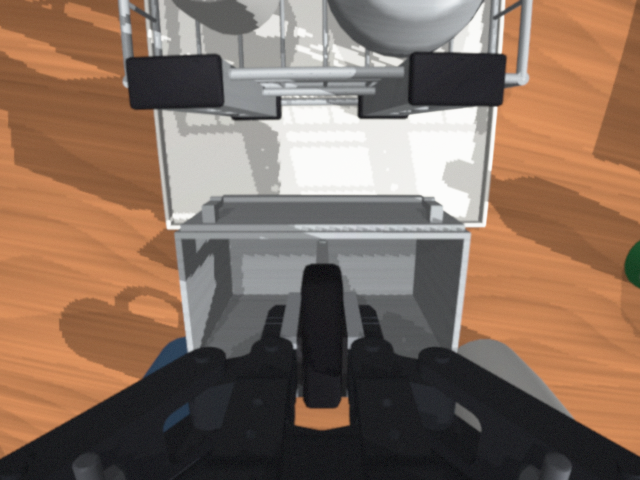

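Picture 5 (wrist) shows the held caddy with its hooks at (212,210) and (436,210), and the upright tops at (176,80) and (457,78). Both are in one view, so I can measure them against each other.

```bash
python3 - <<'E'
from h import *
c=cap("wrist"); W=cloud(c); s=bot.get_state(); M=R.from_rotvec(s["ee_rot"]).as_matrix()
T=(W-s["ee_pos"])@M*1000   # tool frame mm
np.save("T3.npy",T); z=T[...,2]
# uprights
u=(z>84)&(z<94)&(T[...,0]>60)
n,l,st,_=cv2.connectedComponentsWithStats(u.astype(np.uint8)); C=[]
for i in range(1,n):
    if st[i,4]>2000:
        Q=T[l==i]; e=[np.percentile(Q[:,k],[0.5,99.5]) for k in (0,1)]; r=cv2.minAreaRect(Q[:,:2].astype(np.float32)); C.append(r[0]); print("upr",np.round(e,2).tolist(),r)
# caddy back points
m=(z>105)&(z<122)&(T[...,0]>15)&(T[...,0]<50)&(abs(T[...,1])<75)
Q=T[m]; print(len(Q))
for x0 in range(20,48,2):
    k=(Q[:,0]>=x0)&(Q[:,0]<x0+2); q=Q[k]
    if len(q): h,e=np.histogram(q[:,1],bins=np.arange(-72,73,8)); print(x0,len(q),np.round(np.median(q[:,2]),1),h.tolist())
k=Q[:,0]>36
for sgn in (-1,1):
    q=Q[k&(Q[:,1]*sgn>40)]
    if len(q): print("hook",len(q),np.round(np.percentile(q,[1,5,50,95,99],axis=0),2).tolist())
E
```

```text
upr [[79.83, 99.49], [33.32, 70.46]] ((89.69059753417969, 52.122886657714844), (38.36194610595703, 20.225276947021484), 89.33223724365234)
upr [[78.8, 98.63], [-75.93, -38.76]] ((88.76618957519531, -57.650264739990234), (38.46809005737305, 20.323131561279297), 88.97517395019531)
6569
20 329 107.0 [36, 5, 6, 14, 22, 23, 23, 17, 20, 24, 18, 15, 17, 14, 16, 12, 14, 33]
22 1202 106.8 [49, 67, 67, 70, 68, 70, 71, 71, 72, 69, 72, 69, 66, 69, 64, 73, 68, 47]
24 1663 109.0 [64, 97, 97, 96, 97, 93, 93, 96, 92, 100, 96, 101, 97, 97, 99, 93, 88, 67]
26 2423 111.5 [64, 125, 121, 149, 148, 147, 148, 152, 146, 156, 153, 147, 147, 152, 144, 128, 128, 68]
28 189 114.0 [0, 16, 54, 0, 0, 1, 1, 0, 1, 2, 2, 4, 4, 5, 10, 57, 22, 10]
30 129 114.1 [0, 16, 52, 0, 0, 0, 0, 0, 0, 0, 0, 0, 0, 0, 0, 46, 15, 0]
32 134 114.1 [0, 16, 51, 0, 0, 0, 0, 0, 0, 0, 0, 0, 0, 0, 0, 51, 16, 0]
34 193 115.0 [0, 30, 70, 0, 0, 0, 0, 0, 0, 0, 0, 0, 0, 0, 0, 69, 24, 0]
36 7 117.5 [0, 0, 1, 0, 0, 0, 0, 0, 0, 0, 0, 0, 0, 0, 0, 3, 3, 0]
hook 1 [[36.03, -53.68, 121.47], [36.03, -53.68, 121.47], [36.03, -53.68, 121.47], [36.03, -53.68, 121.47], [36.03, -53.68, 121.47]]
hook 6 [[36.01, 52.62, 112.39], [36.01, 52.74, 112.78], [36.1, 55.16, 117.44], [36.15, 56.45, 121.29], [36.15, 56.54, 121.77]]
```

```bash
python3 - <<'E'
import numpy as np
T=np.load("T3.npy"); z=T[...,2]
H=[]
for sg in (-1,1):
    q=T[(z>112.5)&(z<116)&(T[...,0]>29.5)&(T[...,0]<35.9)&(T[...,1]*sg>45)&(T[...,1]*sg<66)]
    e=np.percentile(q[:,1],[2,98]); H.append(e.mean()); print("hook y",len(q),np.round(e,2),e.mean(),np.median(q[:,1]),"tip x",np.percentile(q[:,0],98),"z",np.median(q[:,2]))
# hook tip per side, back edge of plate per y-slice
for sg in (-1,1):
    q=T[(z>112)&(z<125)&(T[...,0]>30)&(T[...,0]<40)&(T[...,1]*sg>45)&(T[...,1]*sg<66)]; print("tip x",np.sort(q[:,0])[-10:].mean())
ys=np.arange(-45,46,10); e=[]
for y in ys:
    q=T[(z>108)&(z<116)&(T[...,0]>20)&(T[...,0]<30)&(abs(T[...,1]-y)<5)]; e.append(np.sort(q[:,0])[-20:].mean())
p=np.polyfit(ys,e,1); print("plate edge",np.round(e,2),p,"yaw of edge deg",np.degrees(np.arctan(-p[0])))
E
```

```text
hook y 185 [-57.91 -51.78] -54.843112842477765 -54.716472588210614 tip x 35.759780733915 z 114.08075482407186
hook y 172 [51.78 57.81] 54.795349710121236 54.630054489803456 tip x 35.808895433143434 z 113.88824022272074
tip x 35.856603660946995
tip x 36.07082511664541
plate edge [27.83 27.76 27.82 27.86 27.85 27.89 27.94 27.9  27.92 28.  ] [1.99241877e-03 2.78750135e+01] yaw of edge deg -0.11415703575078774
```

Request:
carry_out(
  steps=[
    {"x": 0.01, "y": -0.002, "z": 0.006, "turn": -0.4, "jaw": 255},
    {"x": 0.02, "y": -0.0022, "z": 0.0124, "turn": -0.4, "jaw": 255},
    {"x": 0.03, "y": -0.0023, "z": 0.0124, "turn": -0.4, "jaw": 255},
    {"x": 0.036, "y": -0.0023, "z": 0.0124, "turn": -0.4, "jaw": 255},
    {"x": 0.036, "y": -0.0023, "z": 0.0124, "turn": -0.4, "jaw": 255},
    {"x": 0.036, "y": -0.0023, "z": 0.0124, "turn": -0.4, "jaw": 255},
    {"x": 0.036, "y": -0.0023, "z": 0.0124, "turn": -0.4, "jaw": 255},
  ],
)

```text
time_s: 6.65
ee_pos: [0.6099, -0.0497, 0.2883]
ee_rot: [-3.127, -0.294, -0.005]
ft_force: [-0.5, -0.7, -5.7]
grip_width: 0.0126
```

```bash
cat > rel.py <<'E'
from h import *
def rel(view=None):
    shift(bot.get_state()["ee_pos"],10.8)
    c=cap("wrist"); W=cloud(c); s=bot.get_state(); M=R.from_rotvec(s["ee_rot"]).as_matrix()
    T=(W-s["ee_pos"])@M*1000; z=T[...,2]
    if view: cv2.imwrite(view,cv2.resize(c["image"][0:300,80:560],(800,500),interpolation=cv2.INTER_CUBIC))
    zt=(s["ee_pos"][2]-.210)*1000
    u=(abs(z-zt)<4)&(T[...,0]>30)&(T[...,0]<120)&(abs(T[...,1])<90)
    n,l,st,_=cv2.connectedComponentsWithStats(u.astype(np.uint8)); C=[]
    for i in range(1,n):
        if st[i,4]>1500: r=cv2.minAreaRect(T[l==i][:,:2].astype(np.float32)); C.append(r[0]); print("upr",np.round(r[0],2),np.round(r[1],2),"z",np.median(z[l==i])-zt, "front x",np.percentile(T[l==i][:,0],1))
    for sg in (-1,1):
        q=T[(z>112)&(z<116.5)&(T[...,0]>29.5)&(T[...,0]<35.9)&(T[...,1]*sg>45)&(T[...,1]*sg<66)]
        if len(q)>20: print("hook y",len(q),np.round(np.percentile(q[:,1],[2,98]).mean(),2),"z",np.median(q[:,2]))
E
python3 -c "
from rel import *
rel('pics/w4.png')"
```

```text
t 6.65 pos [ 0.6099 -0.0497  0.2883] yaw 10.73 tilt [ 0.0029  0.0014 -1.    ] w 0.0126 F [-0.5  -0.69 -5.72] T [-0.    0.04 -0.03] q [ 0.17  0.38  0.25 -0.   -1.43  1.58]
shift [0. 0. 0.] turn -0.07
upr [53.85 54.74] [38.38 20.  ] z 0.08040395965090852 front x 44.06821178984794
upr [ 53.08 -54.98] [38.71 20.28] z 0.12072746869148432 front x 43.25803820581769
hook y 189 -54.98 z 114.16000459110604
hook y 178 54.63 z 113.78354474205206
```

View pics/w4.png

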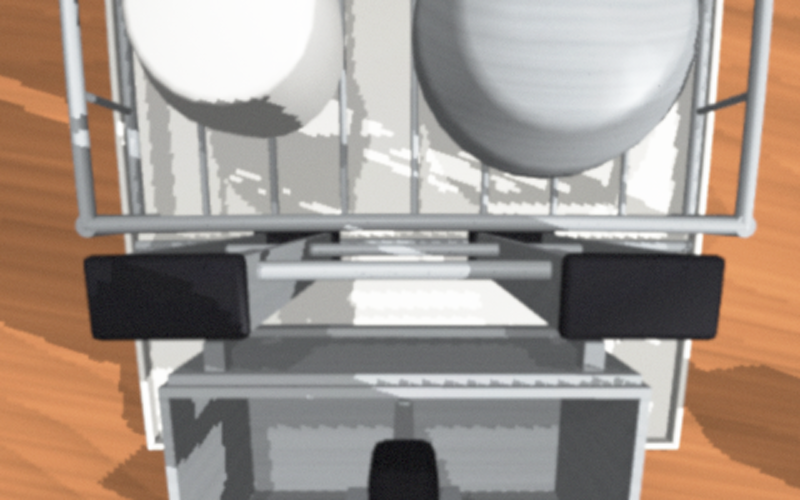

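Picture 6 (wrist crop) shows the hooks at (217,355) and (593,355), just in front of the uprights at (167,297) and (640,297). They are centred to about 0.1 mm numerically, but the caddy is about 2 mm higher than I want.

Request:
carry_out(
  steps=[
    {"x": 0.002, "y": 0.0002, "z": 0.003, "turn": -0.2, "jaw": 255},
    {"x": 0.004, "y": 0.0002, "z": 0.003, "turn": -0.2, "jaw": 255},
    {"x": 0.006, "y": 0.0002, "z": 0.003, "turn": -0.2, "jaw": 255},
    {"x": 0.008, "y": 0.0002, "z": 0.003, "turn": -0.2, "jaw": 255},
    {"x": 0.0095, "y": 0.0002, "z": 0.003, "turn": -0.2, "jaw": 255},
    {"x": 0.011, "y": 0.0002, "z": 0.003, "turn": -0.2, "jaw": 255},
    {"x": 0.011, "y": 0.0002, "z": 0.003, "turn": -0.2, "jaw": 255},
    {"x": 0.011, "y": 0.0002, "z": 0.003, "turn": -0.2, "jaw": 255},
  ],
)

```text
time_s: 7.5
ee_pos: [0.6207, -0.0478, 0.2853]
ee_rot: [-3.126, -0.299, -0.005]
ft_force: [-0.5, 1.1, -5.5]
grip_width: 0.0124
```

```bash
python3 -c "
from rel import *
rel()"
```

```text
t 7.5 pos [ 0.6207 -0.0478  0.2853] yaw 10.93 tilt [ 0.003   0.0015 -1.    ] w 0.0124 F [-0.54  1.14 -5.51] T [ 0.01 -0.04  0.04] q [ 0.17  0.4   0.27 -0.   -1.44  1.59]
shift [0. 0. 0.] turn 0.13
upr [ 42.89 -54.92] [19.73 38.4 ] z 0.036662442696069775 front x 33.41178615970909
upr [42.68 54.71] [37.93 19.9 ] z 0.015246100479146207 front x 33.18776054203325
```

No contact force yet, and the lips should be about 2.7 mm inside. Continuing gently until the plate touches.

Request:
carry_out(
  steps=[
    {"x": 0.0015, "y": 0, "z": 0, "turn": 0, "jaw": 255},
    {"x": 0.003, "y": 0, "z": 0, "turn": 0, "jaw": 255},
    {"x": 0.004, "y": 0, "z": 0, "turn": 0, "jaw": 255},
    {"x": 0.005, "y": 0, "z": 0, "turn": 0, "jaw": 255},
    {"x": 0.006, "y": 0, "z": 0, "turn": 0, "jaw": 255},
    {"x": 0.006, "y": 0, "z": 0, "turn": 0, "jaw": 255},
    {"x": 0.006, "y": 0, "z": 0, "turn": 0, "jaw": 255},
  ],
)

```text
time_s: 8.25
ee_pos: [0.6264, -0.0468, 0.2852]
ee_rot: [-3.126, -0.299, -0.004]
ft_force: [-1.6, -0.5, -5.4]
grip_width: 0.0126
```

```bash
python3 -c "
from rel import *
rel()"
```

```text
t 8.25 pos [ 0.6264 -0.0468  0.2852] yaw 10.92 tilt [ 0.0023  0.0014 -1.    ] w 0.0126 F [-1.62 -0.49 -5.39] T [-0.05  0.46 -0.07] q [ 0.17  0.42  0.29 -0.   -1.44  1.59]
shift [0. 0. 0.] turn 0.12
upr [ 38.54 -54.9 ] [17.08 38.28] z 0.016493608676825033 front x 30.253802778459566
upr [38.41 54.8 ] [38.19 16.8 ] z -0.017632852572575075 front x 30.185087778974047
```

Request:
carry_out(
  steps=[
    {"x": 0.0006, "y": 0, "z": 0, "turn": 0, "jaw": 255},
    {"x": 0.0006, "y": 0, "z": 0.001, "turn": 0, "jaw": 255},
    {"x": 0.0006, "y": 0, "z": 0.002, "turn": 0, "jaw": 255},
    {"x": 0.0006, "y": 0, "z": 0.003, "turn": 0, "jaw": 255},
    {"x": 0.0006, "y": 0, "z": 0.004, "turn": 0, "jaw": 255},
    {"x": 0.0006, "y": 0, "z": 0.004, "turn": 0, "jaw": 255},
  ],
)

```text
time_s: 8.9
ee_pos: [0.6267, -0.0469, 0.2812]
ee_rot: [-3.127, -0.299, -0.003]
ft_force: [-5.0, -0.5, -2.9]
grip_width: 0.0125
```

```bash
python3 -c "
from h import *
shift(bot.get_state()['ee_pos'],10.9)"
```

```text
t 8.9 pos [ 0.6267 -0.0469  0.2812] yaw 10.91 tilt [ 0.0018  0.001  -1.    ] w 0.0125 F [-5.02 -0.55 -2.86] T [-0.49  1.53 -0.13] q [ 0.17  0.42  0.29 -0.   -1.44  1.59]
shift [0. 0. 0.] turn 0.01
```

Request:
carry_out(
  steps=[
    {"x": -0.0003, "y": 0, "z": 0.001, "turn": 0, "jaw": 255},
    {"x": -0.0003, "y": 0, "z": 0.002, "turn": 0, "jaw": 255},
    {"x": -0.0003, "y": 0, "z": 0.003, "turn": 0, "jaw": 255},
    {"x": -0.0003, "y": 0, "z": 0.003, "turn": 0, "jaw": 255},
  ],
)

```text
time_s: 9.3
ee_pos: [0.6265, -0.0471, 0.2788]
ee_rot: [-3.127, -0.299, -0.004]
ft_force: [-5.7, -0.3, -0.1]
grip_width: 0.0122
```

```bash
python3 -c "
from h import *
shift(bot.get_state()['ee_pos'],10.9)"
```

```text
t 9.3 pos [ 0.6265 -0.0471  0.2788] yaw 10.92 tilt [ 2.8e-03  7.0e-04 -1.0e+00] w 0.0122 F [-5.74 -0.29 -0.1 ] T [-0.35  1.7  -0.07] q [ 0.17  0.42  0.28 -0.   -1.43  1.59]
shift [0. 0. 0.] turn 0.02
```

Request:
carry_out(
  steps=[
    {"x": -0.0003, "y": 0, "z": 0.001, "turn": 0, "jaw": 255},
    {"x": -0.0003, "y": 0, "z": 0.002, "turn": 0, "jaw": 255},
    {"x": -0.0003, "y": 0, "z": 0.003, "turn": 0, "jaw": 255},
    {"x": -0.0003, "y": 0, "z": 0.004, "turn": 0, "jaw": 255},
    {"x": -0.0003, "y": 0, "z": 0.004, "turn": 0, "jaw": 255},
  ],
)

```text
time_s: 9.8
ee_pos: [0.6264, -0.0467, 0.2736]
ee_rot: [-3.126, -0.299, -0.003]
ft_force: [-1.4, -0.2, -5.8]
grip_width: 0.0124
```

```bash
python3 -c "
from h import *
shift(bot.get_state()['ee_pos'],10.9)"
```

```text
t 9.8 pos [ 0.6264 -0.0467  0.2736] yaw 10.93 tilt [ 0.0019  0.0013 -1.    ] w 0.0124 F [-1.37 -0.2  -5.75] T [-0.07  0.54  0.02] q [ 0.17  0.42  0.27 -0.   -1.42  1.59]
shift [0. 0. 0.] turn 0.03
```

The force dropped back to the caddy's weight alone at about 1.6 mm above home, so it has snapped. Pressing on to the hard stop.

Request:
carry_out(
  steps=[
    {"x": 0, "y": 0, "z": 0.001, "turn": 0, "jaw": 255},
    {"x": 0, "y": 0, "z": 0.002, "turn": 0, "jaw": 255},
    {"x": 0, "y": 0, "z": 0.003, "turn": 0, "jaw": 255},
    {"x": 0, "y": 0, "z": 0.003, "turn": 0, "jaw": 255},
  ],
)

```text
time_s: 10.2
ee_pos: [0.6264, -0.0468, 0.2717]
ee_rot: [-3.126, -0.299, -0.005]
ft_force: [-4.7, -0.2, 1.4]
grip_width: 0.0123
```

```bash
python3 -c "
from h import *
shift(bot.get_state()['ee_pos'],10.9)"
```

```text
t 10.2 pos [ 0.6264 -0.0468  0.2717] yaw 10.93 tilt [ 0.0031  0.0012 -1.    ] w 0.0123 F [-4.69 -0.22  1.38] T [ 0.18  1.78 -0.08] q [ 0.17  0.42  0.26 -0.   -1.41  1.59]
shift [0. 0. 0.] turn 0.03
```

Request:
carry_out(
  steps=[
    {"x": 0, "y": 0, "z": 0.001, "turn": 0, "jaw": 255},
    {"x": 0, "y": 0, "z": 0.002, "turn": 0, "jaw": 255},
    {"x": 0, "y": 0, "z": 0.002, "turn": 0, "jaw": 255},
  ],
)

```text
time_s: 10.5
ee_pos: [0.6262, -0.0469, 0.2716]
ee_rot: [-3.127, -0.3, -0.008]
ft_force: [-7.1, 0.8, 5.4]
grip_width: 0.0125
```

```bash
python3 - <<'E'
from h import *
shift(bot.get_state()['ee_pos'],10.9)
c=cap("wrist"); W=cloud(c); s=bot.get_state(); M=R.from_rotvec(s["ee_rot"]).as_matrix(); T=(W-s["ee_pos"])@M*1000
x,y=T[...,0],T[...,1]
for sg in (-1,1):
    q=W[(x>5)&(x<26)&(y*sg>66)&(y*sg<71)&(T[...,2]>95)&(T[...,2]<118)]
    print("rim side",sg,len(q),np.median(q[:,2]) if len(q) else None)
cv2.imwrite("pics/w5.png",cv2.resize(c["image"][60:360,80:560],(800,500),interpolation=cv2.INTER_CUBIC))
E
```

```text
t 10.5 pos [ 0.6262 -0.0469  0.2716] yaw 10.95 tilt [ 0.0049  0.0011 -1.    ] w 0.0125 F [-7.06  0.78  5.38] T [ 0.48  2.48 -0.13] q [ 0.17  0.42  0.26 -0.   -1.41  1.59]
shift [0. 0. 0.] turn 0.05
rim side -1 172 0.16433090662777605
rim side 1 176 0.1643099456838099
```

View pics/w5.png

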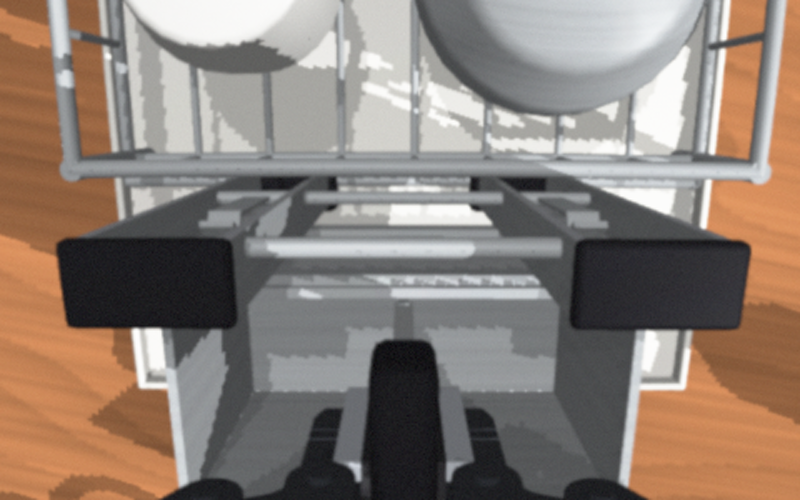

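Picture 7 (wrist crop) shows the caddy tight against both uprights, (150,283) and (655,283). It no longer moves down under pressure, and both rim ends are at the same height of 164.3 mm (expected 165). I'll relax the push, open and lift away.

Request:
carry_out(
  steps=[
    {"x": -0.0003, "y": 0, "z": -0.001, "turn": 0, "jaw": 255},
    {"x": -0.0003, "y": 0, "z": -0.001, "turn": 0, "jaw": 255},
    {"x": -0.0003, "y": 0, "z": -0.001, "turn": 0, "jaw": 150},
    {"x": -0.0003, "y": 0, "z": -0.001, "turn": 0, "jaw": 60},
    {"x": -0.0003, "y": 0, "z": -0.001, "turn": 0, "jaw": 0},
    {"x": -0.0003, "y": 0, "z": -0.001, "turn": 0, "jaw": 0},
    {"x": -0.0003, "y": 0, "z": -0.001, "turn": 0, "jaw": 0},
    {"x": -0.0003, "y": 0, "z": -0.001, "turn": 0, "jaw": 0},
  ],
  force=40,
)

```text
time_s: 11.35
ee_pos: [0.626, -0.047, 0.2728]
ee_rot: [-3.127, -0.3, -0.009]
ft_force: [0.3, -0.0, 0.3]
grip_width: 0.0853
```

Request:
carry_out(
  steps=[
    {"x": 0, "y": 0, "z": -0.02, "turn": 0, "jaw": 0},
    {"x": 0, "y": 0, "z": -0.06, "turn": 0, "jaw": 0},
    {"x": 0, "y": 0, "z": -0.1, "turn": 0, "jaw": 0},
    {"x": -0.03, "y": 0, "z": -0.12, "turn": 0, "jaw": 0},
    {"x": -0.08, "y": 0, "z": -0.12, "turn": 0, "jaw": 0},
    {"x": -0.11, "y": 0, "z": -0.12, "turn": 0, "jaw": 0},
    {"x": -0.11, "y": 0, "z": -0.12, "turn": 0, "jaw": 0},
    {"x": -0.11, "y": 0, "z": -0.12, "turn": 0, "jaw": 0},
  ],
)

```text
time_s: 12.15
ee_pos: [0.5169, -0.0681, 0.393]
ee_rot: [-3.127, -0.299, -0.011]
ft_force: [-0.3, 0.5, -0.5]
grip_width: 0.0856
```

```bash
python3 - <<'E'
from h import *
shift(bot.get_state()['ee_pos'],10.9)
c=cap("wrist"); W=cloud(c); x,y,z=W[...,0],W[...,1],W[...,2]
cv2.imwrite("pics/w6.png",c["image"])
a=np.radians(10.9); O=np.array([.6512,-.0418])
d=W[...,:2]-O; X=(d@[np.cos(a),np.sin(a)])*1000; Y=(d@[-np.sin(a),np.cos(a)])*1000
m=(X>-90)&(X<-5)&(abs(Y)<90)
for lo,hi,n in [(.155,.175,"rim"),(.218,.235,"handle top")]:
    k=m&(z>lo)&(z<hi); r=cv2.minAreaRect(np.c_[X[k],Y[k]].astype(np.float32)); print(n,k.sum(),r,np.median(z[k]))
for sg in (-1,1):
    k=m&(z>.155)&(z<.175)&(Y*sg>66)&(X<-15); print("side",sg,k.sum(),np.median(z[k]))
s=cap("scene"); cv2.imwrite("pics/s6.png",cv2.resize(s["image"][80:480,140:560],(630,600))); W=cloud(s)
for q in ["caddy","pot","mug","spice","soap","bowl"]:
    for d in bot.cut_out(q,"scene")[:2]:
        P=W[d["region"]]; P=P[~np.isnan(P[:,0])]; print(q,round(d["score"],2),np.round(np.median(P,axis=0),3))
E
```

```text
t 12.15 pos [ 0.5169 -0.0681  0.393 ] yaw 10.94 tilt [ 0.0071  0.0013 -1.    ] w 0.0856 F [-0.29  0.47 -0.47] T [0.05 0.02 0.04] q [ 0.17  0.18  0.24 -0.   -1.62  1.59]
shift [0. 0. 0.] turn 0.04
rim 2484 ((-40.851951599121094, 0.2342529296875), (140.634521484375, 71.70472717285156), 89.9888687133789) 0.16380500870333042
handle top 2200 ((-29.198509216308594, 0.24862909317016602), (14.194903373718262, 48.456966400146484), 89.6493148803711) 0.2252556673557934
side -1 581 0.16369674897263536
side 1 598 0.16373529970187214
caddy 0.96 [ 0.611 -0.056  0.137]
caddy 0.65 [0.232 0.361 0.063]
pot 0.61 [ 0.434 -0.271  0.098]
mug 0.69 [0.383 0.035 0.059]
spice 0.78 [ 0.456 -0.143  0.058]
soap 0.56 [ 0.597 -0.412  0.114]
bowl 0.96 [0.594 0.417 0.027]
```

View pics/s6.png

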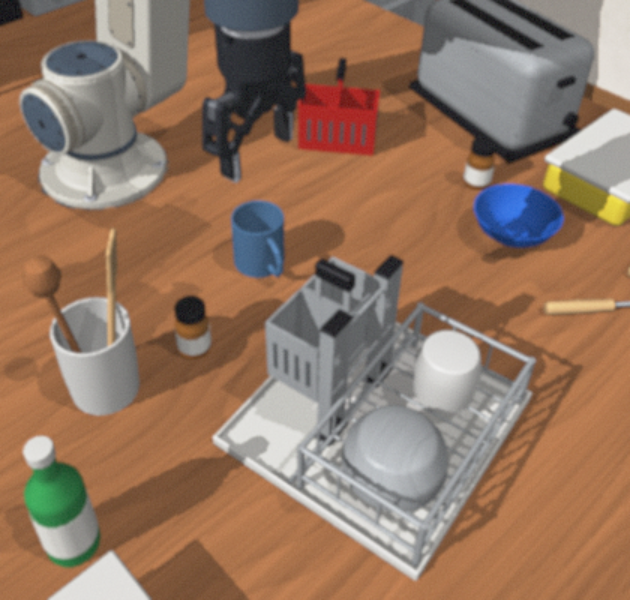

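Picture 8 (scene) shows the caddy at (325,325) hanging level on both uprights. The gripper is clear, and everything else is where it was.

```bash
python3 -c "
from workcell import bot
print(bot.job_done())"
```

```text
the job is handed in; nothing more can be done
None
```

The steel caddy now hangs on the top pair of slots with both hooks snapped home. I have let go of it and handed the job in at about 12 s of robot time.

- **Alignment and entry:** I lined the hooks up with the uprights using the wrist camera, to about 0.1–0.2 mm sideways. The lips went in with almost no resistance, about 1.6 N as the plate reached the uprights.
- **Pressing down:** The ramp's resistance showed about 7 mm above home. It then dropped back to the caddy's weight alone, which is the snap. After that the caddy met a hard stop, which didn't give under about 11 N. I read the force only between moves, and the highest reading was about 11 N.
- **Checks after release:**
  - The rim is level on both sides, at 163.7 mm against 165 mm expected. The 1.3 mm difference is within the 2 mm camera calibration.
  - The caddy is parallel to the rack within about 0.4°.
  - The wrist force is back near zero with the gripper clear.
- **Other things:** The pot, mug, one spice jar, soap bottle and bowl measured the same as before, to about 1 mm. The red caddy and the second spice jar also look unmoved in the last picture.

No check failed. I did not inspect the spring tongues directly; the snap is judged from the force drop, the hard stop and the height.

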